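# Set up the LED test bed for a two-lamp run

### The arm

A 7-joint arm with a two-finger parallel gripper is mounted at the origin on the work surface. World frame = base frame: x ahead of the robot, y to its left, z up, the work surface at z = 0. Lengths are in mm, angles in rad, forces in N, time in s.
With the tool pointing down it reaches from about 425 to 800 mm from the base axis. Payload 8.3 kg.
Tool frame: the origin (TCP) lies on the centre line of the jaws, within the pads' length; the fingertips stand r.tip_reach ahead of it and the grasp point (between the pads) lies 6 mm ahead of it (r.tip_reach is the distance from the TCP to the fingertips, in mm); z points along the fingers, x is the direction in which the jaws open and shut, and the axes are right-handed (so a half turn about z gives the same grasp; the last joint's range is limited). The gripper opens to 85 mm and grips with 20 to 120 N. Pads are 22 mm wide; open, the fingers measure 114 mm over their backs; the gripper's body (76 mm by 85 mm) begins 54 mm behind the grasp point. The pads swing forward as they close: fully open they stand 13 mm farther back than shut.
Start: joints at [-1.302, 0.383, 0.016, 1.37, -0.006, 1.388, -0.046], TCP at [203.541, 590.911, 256.279] pointing down, gripper open.
Joint ranges: [-2.95, 2.95], [-0.25, 2.06], [-1.52, 1.56], [0.18, 2.33], [-1.44, 4.58], [0.02, 2.06], [-3.01, 3.01]. Speed limits (rad/s): [2.39, 2.39, 3.01, 3.01, 3.14, 3.14, 3.14].

### API

Orientations are given as a unit quaternion [w, x, y, z].
In Python, from station import get_obs, cams, finish_job, r gives the robot as it stands.
- The arm moves only by the tool arm_command, never from a script. Its argument "moves" is a list of rows, each a list of 3 entries, a list of its own where there are three numbers: the finger opening in mm, from 0 to 85.4, then the shift along the tool's x, y, z in mm, then the turn about the tool's z in degrees. In form: [[claw, [x, y, z], twist], ...]. A call has 1 to 12 rows; each row is the pose to reach, as a shift and turn from the pose commanded when the call began, along the tool's axes at that moment; what a row does not reach only later rows make up. A row lasts 1/8 s, in which the tool goes at most 62.5 mm and 10.7 degrees, less where a joint would pass 70% of its speed; a pose out of reach is approached as far as the arm can. A call with a gripper value outside its range is refused whole. The fingers move at their own pace and stop on an object; the grip force is fixed at half the most. Time passes only in rows, so rows that repeat a pose let the fingers close. It gives the time, the measured TCP pose, the force and the opening at its end, in the units of the state.
- get_obs(): the state, without advancing time (a new reading comes with each control period).
- cams.get_image(name): name is "scene" or "top" or "wrist"; returns the picture (420x560x3 uint8, red, green, blue); there is no depth.
- cams.camera_params(name): a dict with "fovy" (degrees; the focal length in pixels is half the picture's height over the tangent of half this angle, whatever the lens; pixels are square), "cx", "cy" (the principal point, pixels), "cam_to_world" (4x4, takes a point from camera to world coordinates); the wrist camera has in their place "tool_from_camera" (4x4, takes a point from camera to tool coordinates, whose origin is the TCP and whose axes are the tool frame's). Camera axes: x right, y up, looking along -z (the intrinsics and any distortion apply to the point x, -y, -z); pixel columns grow to the right and rows downward; lengths in mm; the calibration is good to about 2 mm. A picture is of the moment at which its call begins: read the wrist's pose just before it. camera_params takes no time and is no camera call.
- finish_job(): hands the job in, once; it reports no verdict.
The state is a dict: "t": time; "joint_pos": joint angles; "qvel": joint speeds; "joint_torque": joint torques, N m; "eef_pos": TCP position; "tool_rot": TCP orientation; "contact_force": force on the tool from outside, world axes, zero at the start; "moment": the same for the moment, N m; "opening": finger opening in mm.
Only numpy, scipy, OpenCV 4.12 (cv2) and the standard library are available. Lean on these libraries where they do the work, as an engineer would, in place of code of your own. Each camera call takes 0.05 s, during which the arm holds its last target. There are 200 camera calls.

### The job

Lay out the LED test bed for a two-lamp run: set the round lamp in the middle of the round cold plate, and the long lamp in the middle of the oblong cold plate and lying the same way as it. Stand the black hood upright and centred on top of the round lamp, so that it surrounds the LED, and stand the light baffle upright on the bed midway between the two plates, along the bright steel strip and roughly at its middle, so that it screens one lamp from the other. Set every part down gently, never let one drop, and leave everything released and still.

Things in the scene. Friction and masses are not known exactly. Their poses are not given: they have to be found in the camera images.
- bed: The LED test bed, fixed: black plate 320 x 310 x 15 mm. Origin: centre of the underside. x points away from the robot (within 0.12 rad) along a bright steel strip, 4 mm wide, flush in its top at y = 0, x -120 to 100, midway between the cold plates. Heights above the bench: top 15 mm, steel hinge strip along the far edge (x 120 to 146) 60 mm, two hand blocks at the near edge (x -154 to -126) 33 mm.
- round_plate: The round cold plate, fixed on the bed: a flat aluminium disc, diameter 82 mm, 12 mm thick. Origin: centre of its underside, on the bed's top; its top is 27 mm above the bench. It is 85 mm to the left or right of the steel strip (changes from start to start), axes parallel to the bed's; two small brass stubs at its +x side.
- oblong_plate: The oblong cold plate, fixed on the bed, 85 mm from the steel strip on the side opposite the round plate: a flat aluminium slab 138 mm along x, 70 mm along y, 12 mm thick, axes parallel to the bed's. Origin: centre of its underside, on the bed's top; its top is 27 mm above the bench. Two small brass stubs at its +x side.
- round_lamp: The round LED lamp, loose: finned aluminium heat sink, diameter 56 mm, 30 mm high, flat white top with a round yellow LED (19 mm) in its centre. Starts on the bench standing with the LED up. Origin: centre of its underside, z up. 0.09 to 0.18 kg.
- long_lamp: The long LED lamp, loose: finned aluminium bar 110 mm along x, 44 mm along y, 28 mm high, flat white top with a row of six small yellow LEDs. Starts on the bench, LEDs up, its x within 0.8 rad of world x. Origin: centre of its underside, z up. 0.12 to 0.24 kg. Either end may point away from the robot.
- hood: The hood, loose: a black tube open at both ends, 50 mm outside and 40 mm inside diameter, 55 mm high, with a slight band (52 mm across) 41 to 48 mm above its foot. Starts upright on the bench. Origin: centre of its lower end, z up. 0.04 to 0.085 kg.
- baffle: The light baffle, loose: a black upright plate 120 mm along x, 8 mm thick along y, top edge 90 mm above its underside, on a foot 120 x 40 mm, 8 mm thick (an upside-down T). Starts upright on the bench, its x within 0.5 rad of world x. Origin: centre of the foot's underside, z up. 0.18 to 0.37 kg. Either end may point away from the robot.
Not all that is in view belongs to the job. Leave any blue or white look-alike of the hood alone.

How it is judged:
By the outcome, as a careful person would: the job done as asked, in the order asked, and still so for the second after the job is handed in, with the robot touching nothing.
It also fails if it takes over 112 s, if anything falls off the work surface, if the arm or the gripper's body presses on something with over 40 N, if the wrist force passes 120 N, or if a joint passes its speed limit or range.

## Working session

There is one attempt and no reset: what is moved stays moved. The work goes in short steps, Python scripts to look and compute and a tool call to move; the robot and the scene stay as the last step left them, time stands still between calls to the robot, and variables do not carry over. Pictures are saved under pics/ and viewed, about 12 in all and at most 16, crops included, and the job is handed in when it is done.

Besides the shell and the picture viewer there is one more tool, called as a command line: name --argument value ..., lists and objects as JSON in quotes. arm_command: Moves the arm, as the interface text tells. Its arguments: {"type":"object","properties":{"moves":{"type":"array"}},"required":["moves"]}

```bash
ls; mkdir -p pics
python3 - <<'E'
from station import get_obs,cams,r
import cv2
o=get_obs();print(o, r.tip_reach)
for n in("scene","top","wrist"):
    im=cams.get_image(n);cv2.imwrite(f"pics/a_{n}.png",im[:,:,::-1]);p=cams.camera_params(n);print(n,p)
E
```

```text
pics
{'t': 0.0, 'joint_pos': array([-1.3019064 ,  0.38428306,  0.01635497,  1.37117267, -0.00630287,
        1.38817828, -0.04650933]), 'qvel': array([ 0.00035664,  0.00039869, -0.0003995 , -0.00110444,  0.00029   ,
        0.00054689,  0.00103976]), 'joint_torque': array([-7.82067636e-04, -6.27572107e+01,  8.43268577e-01, -3.71820188e+01,
        1.63255777e-02,  1.40703280e-02, -3.11747249e-05]), 'eef_pos': array([203.39100462, 590.49903649, 255.24228447]), 'tool_rot': array([ 5.89814332e-04,  8.14145882e-01,  5.80659531e-01, -8.02835516e-04]), 'contact_force': array([ 0.04455185,  0.40738076, -0.09742031]), 'moment': array([-0.04033318,  0.03277557, -0.00677761]), 'opening': 85.2113345669153} 25.0
scene {'fovy': 44.05744943799183, 'cx': 280.1774304172439, 'cy': 213.5802272400312, 'cam_to_world': array([[-5.65992260e-01, -6.94127568e-01,  4.44791728e-01,
         1.11010873e+03],
       [ 8.24378548e-01, -4.81283156e-01,  2.97937130e-01,
         4.42189716e+02],
       [ 7.26439073e-03,  5.35306868e-01,  8.44626418e-01,
         1.23490314e+03],
       [ 0.00000000e+00,  0.0000000
[... 241 characters left out ...]
   [-9.99404214e-01, -1.99861339e-02,  2.81384237e-02,
         3.64897038e+01],
       [ 2.43748373e-02,  1.68485101e-01,  9.85402780e-01,
         1.07054441e+03],
       [ 0.00000000e+00,  0.00000000e+00,  0.00000000e+00,
         1.00000000e+00]])}
wrist {'fovy': 69.72116860774616, 'cx': 277.00255635124813, 'cy': 214.50917924329337, 'tool_from_camera': array([[ 9.99999789e-01,  3.61822112e-04, -5.39663797e-04,
         8.21724121e-01],
       [ 1.64126787e-04, -9.44328180e-01, -3.29004957e-01,
        -8.59135940e+01],
       [-6.28661000e-04,  3.29004799e-01, -9.44328040e-01,
        -1.18100362e+02],
       [ 0.00000000e+00,  0.00000000e+00,  0.00000000e+00,
         1.00000000e+00]])}
```

View pics/a_top.png

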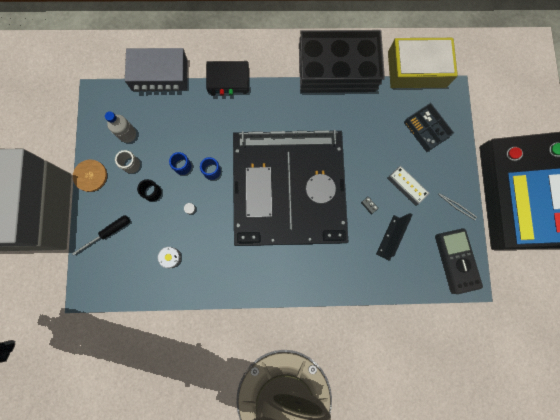

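View pics/a_scene.png

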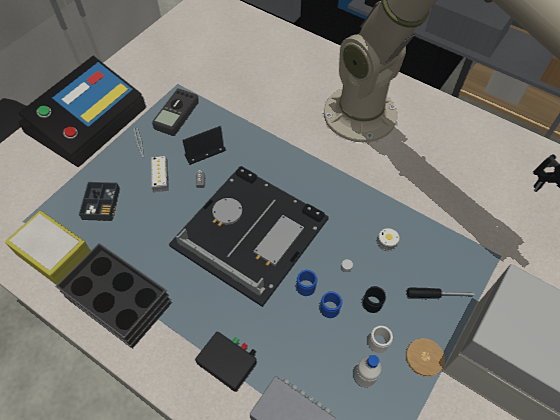

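The top view (+x up, +y left) shows:
- **Hood:** black ring at (150,190). The look-alikes are blue rings at (180,163) and (210,168), and a white cup at (125,160).
- **Round lamp:** (169,258), with its yellow LED. A small white cap at (190,209) could be taken for it.
- **Long lamp:** (408,185).
- **Baffle:** (394,236).
- **Bed:** centred near (290,188), with the round plate on the right (-y) and the oblong plate on the left.

```bash
cat > h.py <<'E'
import numpy as np,cv2
from scipy.spatial.transform import Rotation as R
from station import get_obs,cams,r
def K(p): 
    f=210/np.tan(np.radians(p["fovy"])/2); return f,p["cx"],p["cy"]
def c2w(n,o=None):
    p=cams.camera_params(n)
    if n!="wrist": return p["cam_to_world"]
    o=o or get_obs(); T=np.eye(4); w,x,y,z=o["tool_rot"]
    T[:3,:3]=R.from_quat([x,y,z,w]).as_matrix(); T[:3,3]=o["eef_pos"]
    return T@p["tool_from_camera"]
def p2w(n,uv,z,o=None):
    f,cx,cy=K(cams.camera_params(n)); T=c2w(n,o); uv=np.atleast_2d(uv)
    d=np.c_[(uv[:,0]-cx)/f,-(uv[:,1]-cy)/f,-np.ones(len(uv))]@T[:3,:3].T
    return T[:3,3]+d*((np.array(z)-T[2,3])/d[:,2])[:,None]
def w2p(n,P,o=None):
    f,cx,cy=K(cams.camera_params(n)); T=c2w(n,o); q=(np.atleast_2d(P)-T[:3,3])@T[:3,:3]
    return np.c_[cx-f*q[:,0]/q[:,2],cy+f*q[:,1]/q[:,2]]
def yaw(o): # world angle of tool x
    w,x,y,z=o["tool_rot"]; v=R.from_quat([x,y,z,w]).as_matrix()[:,0]; return np.degrees(np.arctan2(v[1],v[0]))
def shift(P,ang=None):
    "tool shift to bring TCP to world P; twist so that tool x has world angle ang (mod 180)"
    o=get_obs(); w,x,y,z=o["tool_rot"]; M=R.from_quat([x,y,z,w]).as_matrix()
    s=M.T@(np.array(P)-o["eef_pos"]); tw=0 if ang is None else -((ang-yaw(o)+90)%180-90)
    print("t",round(o["t"],2),"shift",s.round(1),"twist",round(tw,1),"j7",o["joint_pos"][6].round(2),"open",o["opening"].round(1))
def snap(n,name,box=None,k=1):
    o=get_obs(); im=cams.get_image(n)[:,:,::-1].copy(); cv2.imwrite(f"pics/{name}_raw.png",im)
    a=im if box is None else im[box[1]:box[3],box[0]:box[2]]
    cv2.imwrite(f"pics/{name}.png",cv2.resize(a,None,fx=k,fy=k,interpolation=cv2.INTER_CUBIC)); return im,o
E
python3 - <<'E'
from h import *
for n,pts in {"top":dict(hood=(150,190,55),rl=(169,258,30),ll=(408,185,28),baf=(401,216,90),rp=(321,188,27),op=(259,191,27),s0=(288,152,15),s1=(291,229,15),c0=(233,132,15),c1=(342,132,15),c2=(347,242,15),c3=(234,245,15)),
 "scene":dict(hood=(375,291,55),rl=(389,237,30),ll=(159,172,28),rp=(228,211,27),op=(280,240,27))}.items():
    for k,v in pts.items(): print(n,k,p2w(n,v[:2],[v[2]])[0].round(0))
im=cv2.imread("pics/a_top.png")
a=cv2.resize(im[120:280,100:260],None,fx=2.5,fy=2.5,interpolation=cv2.INTER_CUBIC)
b=cv2.resize(im[120:280,290:450],None,fx=2.5,fy=2.5,interpolation=cv2.INTER_CUBIC)
cv2.imwrite("pics/b.png",np.hstack([a,b]))
E
```

```text
top hood [544. 342.  55.]
top rl [366. 295.  30.]
top ll [ 551. -355.   28.]
top baf [ 455. -307.   90.]
top rp [ 547. -114.   27.]
top op [542.  56.  27.]
top s0 [655. -27.  15.]
top s1 [437. -29.  15.]
top c0 [716. 126.  15.]
top c1 [ 712. -183.   15.]
top c2 [ 398. -180.   15.]
top c3 [397. 125.  15.]
scene hood [542. 346.  55.]
scene rl [371. 299.  30.]
scene ll [ 557. -352.   28.]
scene rp [ 549. -107.   27.]
scene op [543.  63.  27.]
```

View pics/b.png

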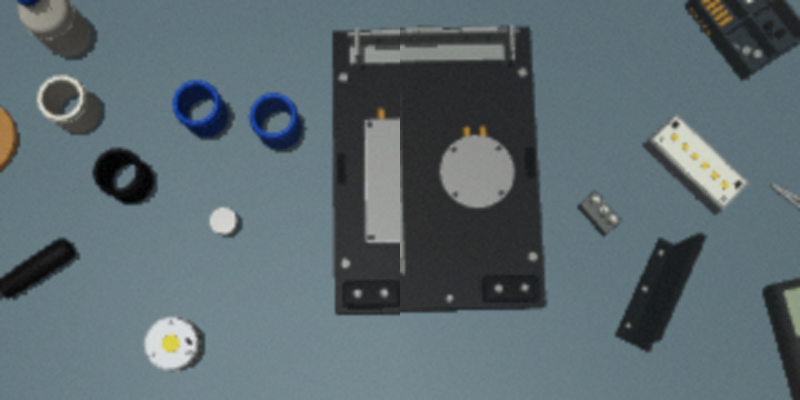

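In the crop, the hood is the black ring at crop (124,176), with the look-alikes blue and white. The round lamp's LED is at crop (171,344). The baffle's upright edge and the long lamp are on the right. Top and scene positions agree to about 5 mm. I'll move over the round lamp next.

```bash
python3 -c "
from h import *
shift([368,297,150],90)"
```

```text
Traceback (most recent call last):
  File "h.py", line 25, in shift
    print("t",round(o["t"],2),"shift",s.round(1),"twist",round(tw,1),"j7",o["joint_pos"][6].round(2),"open",o["opening"].round(1))
                                                                                                            ^^^^^^^^^^^^^^^^^^
AttributeError: 'float' object has no attribute 'round'
```

```bash
sed -i 's/o\["opening"\].round(1)/round(o["opening"],1)/' h.py; python3 -c "
from h import *
shift([368,297,150],90)"
```

```text
t 0.15 shift [-223.9  251.2  105.9] twist -19.0 j7 -0.05 open 85.8
```

arm_command --moves '[[85, [-224, 251, 106], -19], [85, [-224, 251, 106], -19], [85, [-224, 251, 106], -19], [85, [-224, 251, 106], -19], [85, [-224, 251, 106], -19], [85, [-224, 251, 106], -19], [85, [-224, 251, 106], -19], [85, [-224, 251, 106], -19], [85, [-224, 251, 106], -19], [85, [-224, 251, 106], -19]]'

```text
t: 1.4
eef_pos: [367.4, 298.4, 150.5]
tool_rot: [-0.0, 0.706, 0.708, 0.0]
contact_force: [0.5, -0.7, -0.4]
opening: 84.9
```

Run:
```python
from h import *
im,o=snap("wrist","w1"); print(o["t"],o["eef_pos"],yaw(o),o["contact_force"])
hsv=cv2.cvtColor(im,cv2.COLOR_BGR2HSV)
m=cv2.inRange(hsv,(20,120,120),(35,255,255)); n,l,s,c=cv2.connectedComponentsWithStats(m)
for i in range(1,n):
    if s[i,4]>30: print(s[i],c[i],p2w("wrist",c[i],[30],o)[0].round(1))
```

```text
1.4 [367.42054096 298.43152591 150.48017773] 90.10424773493698 [ 0.48093375 -0.71049272 -0.42148328]
[265 208  20  20 320] [274.503125 217.471875] [367.7 297.6  30. ]
```

View pics/w1.png

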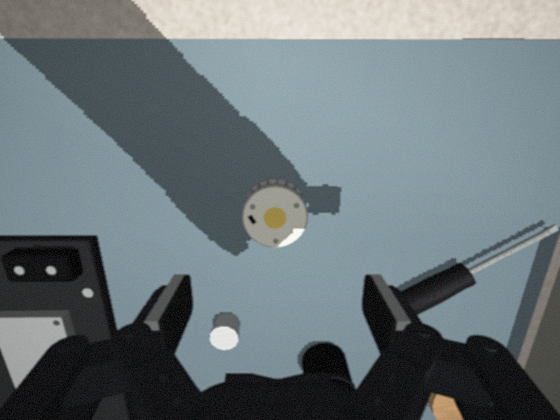

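The round lamp's LED is at (274,217) in the wrist image, directly below the TCP, and the fingers straddle it clear of everything. I'll descend and grip.

arm_command --moves '[[85, [-1, 0, 50], 0], [85, [-1, 0, 95], 0], [85, [-1, 0, 112], 0], [85, [-1, 0, 121], 0], [85, [-1, 0, 121], 0], [40, [-1, 0, 121], 0], [40, [-1, 0, 121], 0], [40, [-1, 0, 121], 0], [40, [-1, 0, 121], 0], [40, [-1, 0, 121], 0], [40, [-1, 0, 121], 0]]'

```text
t: 2.82
eef_pos: [368.5, 297.0, 30.7]
tool_rot: [-0.0, 0.707, 0.707, 0.001]
contact_force: [-1.9, -1.0, 7.5]
opening: 53.8
```

arm_command --moves '[[40, [0, 0, 0], 0], [40, [0, 0, -3], 0], [40, [0, 0, -15], 0], [40, [0, 0, -50], 0], [40, [0, 0, -110], 0], [40, [0, 0, -110], 0], [40, [0, 0, -110], 0]]'

```text
t: 3.7
eef_pos: [367.8, 296.3, 139.7]
tool_rot: [-0.0, 0.707, 0.707, 0.0]
contact_force: [-0.8, -0.2, -2.2]
opening: 54.5
```

Run:
```python
from h import *
im,o=snap("wrist","w2"); print(o["t"],o["eef_pos"],yaw(o),o["contact_force"])
shift([545,-110,140],90)
shift([450,150,140],90)
```

```text
3.7 [367.84878084 296.32776788 139.68605016] 89.98958319412955 [-0.80968486 -0.18827565 -2.17721399]
t 3.75 shift [-405.9  177.7   -1.1] twist -0.0 j7 0.85 open 54.0
t 3.75 shift [-146.    82.6   -1.2] twist -0.0 j7 0.85 open 54.0
```

View pics/w2.png

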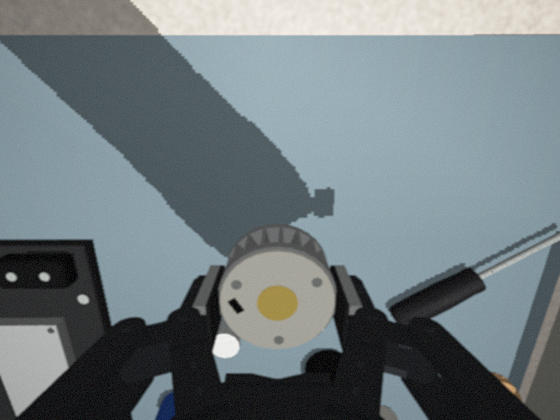

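The lamp is held centred between the pads, with its LED at (277,302). Next I'll go over the bed to measure the plates.

```bash
python3 -c "
from h import *
shift([560,-30,240],90)"
```

```text
t 3.75 shift [-326.   192.6 -101.1] twist -0.0 j7 0.85 open 54.0
```

arm_command --moves '[[40, [-326, 193, -101], 0], [40, [-326, 193, -101], 0], [40, [-326, 193, -101], 0], [40, [-326, 193, -101], 0], [40, [-326, 193, -101], 0], [40, [-326, 193, -101], 0], [40, [-326, 193, -101], 0], [40, [-326, 193, -101], 0], [40, [-326, 193, -101], 0], [40, [-326, 193, -101], 0], [40, [-326, 193, -101], 0]]'

```text
t: 5.12
eef_pos: [560.5, -28.5, 240.1]
tool_rot: [-0.0, 0.707, 0.708, 0.0]
contact_force: [0.8, 0.5, -0.6]
opening: 54.0
```

Run:
```python
from h import *
im,o=snap("wrist","w3"); print(o["t"],o["eef_pos"],yaw(o),o["contact_force"],o["opening"])
g=cv2.cvtColor(im,cv2.COLOR_BGR2GRAY)
n,l,s,c=cv2.connectedComponentsWithStats((g>110).astype(np.uint8))
for i in range(1,n):
    if 500<s[i,4]<40000:
        cnt=max(cv2.findContours((l==i).astype(np.uint8),0,2)[0],key=len)
        print(s[i],c[i].round(1),p2w("wrist",c[i],[27],o)[0].round(1),cv2.minAreaRect(cnt))
```

```text
5.125 [560.54234102 -28.45052219 240.12887204] 90.09802378334213 [ 0.84046776  0.47842317 -0.5756581 ] 54.00868146651794
[275  70   5 155 571] [276.7 146.1] [512.2 -27.5  27. ] ((277.0, 147.0), (154.0, 4.0), 90.0)
[ 319  105   75  135 8346] [353.8 167. ] [534.7  57.6  27. ] ((355.5879821777344, 171.66685485839844), (69.30081939697266, 136.4689483642578), 2.573359727859497)
[ 163  140   75   81 4369] [199.9 176.7] [ 545.8 -113.1   27. ] ((201.50003051757812, 176.50001525878906), (79.19595336914062, 70.71067810058594), 45.0)
[249 225  63  22 701] [279.4 235.2] [616.4 -24.2  27. ] ((280.0274963378906, 235.34591674804688), (62.101444244384766, 20.303770065307617), 1.3639274835586548)
[  213   245   130   137 13747] [278.6 314.2] [729.2 -24.7  27. ] ((281.21783447265625, 311.82177734375), (128.75782775878906, 133.13600158691406), 5.710592269897461)
```

View pics/w3.png

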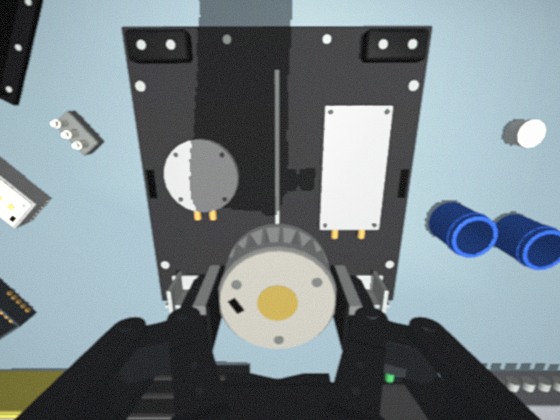

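The wrist image shows both plates, the strip at column 277, the round plate near (201,176) and the oblong plate near (356,168). The lamp is still held. I'll fit the bed pose.

```bash
cat >> h.py <<'E'
def bedfit(im,o,thr=60):
    pass
E
python3 - <<'E'
from h import *
o=dict(eef_pos=np.array([560.54,-28.45,240.13]),tool_rot=get_obs()["tool_rot"])
W=lambda p,z:p2w("wrist",np.array(p,float),[z]*len(p),o).round(1)
s=W([(277,70),(277.3,222)],15);print("strip",s,np.degrees(np.arctan2(*(s[1]-s[0])[[1,0]])))
c=W([(327.5,106),(393.5,107),(385,230),(320,229.5)],27);print("obl",c,c.mean(0),np.linalg.norm(np.diff(c,axis=0),axis=1))
im=cv2.imread("pics/w3_raw.png");g=cv2.cvtColor(im,cv2.COLOR_BGR2GRAY)
m=(g>75).astype(np.uint8)[130:210,150:250]
n,l,st,ce=cv2.connectedComponentsWithStats(m);i=1+st[1:,4].argmax()
ct=max(cv2.findContours((l==i).astype(np.uint8),0,1)[0],key=len)[:,0]+[150,130]
w=p2w("wrist",ct.astype(float),[27]*len(ct),o)[:,:2]
print("round",cv2.minEnclosingCircle(w.astype(np.float32)),cv2.fitEllipse(w.astype(np.float32)),st[i])
b=W([(122.5,28),(432,27)],15);print("bed near corners",b,np.degrees(np.arctan2(*(b[1]-b[0])[:2])), np.linalg.norm(b[1]-b[0]))
E
```

```text
strip [[436.5 -27.3  15. ]
 [604.2 -26.7  15. ]] 0.20499296972487777
obl [[471.5  24.9  27. ]
 [472.4  93.3  27. ]
 [609.7 100.8  27. ]
 [609.1  23.8  27. ]] [540.675  60.7    27.   ] [ 68.4059208  137.50469083  77.00233763]
round ((546.3565063476562, -112.35099792480469), 43.06505584716797) ((545.227783203125, -112.73175048828125), (81.1806640625, 84.74674224853516), 15.98789119720459) [  12    9   77   71 4400]
bed near corners [[ 398.8 -180.6   15. ]
 [ 397.6  126.3   15. ]] -0.2240292767325059 306.9023460320888
```

Run:
```python
from h import *
im=cv2.imread("pics/w3_raw.png");o=get_obs()
m=cv2.inRange(cv2.cvtColor(im,cv2.COLOR_BGR2HSV),(20,120,120),(35,255,255))[225:350,210:345]
n,l,s,c=cv2.connectedComponentsWithStats(m);i=1+s[1:,4].argmax();c=c[i]+[210,225];print(c)
L=p2w("wrist",c,[o["eef_pos"][2]-.7],o)[0];d=L-o["eef_pos"];print("lamp rel tcp",d)
shift([545.8-d[0],-112.4-d[1],100],90.2)
```

```text
[277.0619469  302.65486726]
lamp rel tcp [-0.78895731  1.26540331 -0.7       ]
t 5.17 shift [-84.9 -14.1 140.2] twist -0.1 j7 1.67 open 54.4
```

arm_command --moves '[[40, [-55, -14, 30], 0], [40, [-85, -14, 80], 0], [40, [-85, -14, 130], 0], [40, [-85, -14, 165], 0], [40, [-85, -14, 174], 0], [40, [-85, -14, 178], 0], [40, [-85, -14, 178], 0], [40, [-85, -14, 178], 0], [40, [-85, -14, 178], 0]]'

```text
t: 6.3
eef_pos: [547.4, -114.7, 63.1]
tool_rot: [0.001, 0.707, 0.707, 0.0]
contact_force: [0.5, -0.6, -1.8]
opening: 54.0
```

Run:
```python
from h import *
im,o=snap("wrist","w4"); print(o["t"],o["eef_pos"],yaw(o),o["contact_force"])
```

```text
6.3 [ 547.36677216 -114.68384748   63.13759357] 89.99634114425503 [ 0.51636672 -0.6118565  -1.84563369]
```

View pics/w4.png

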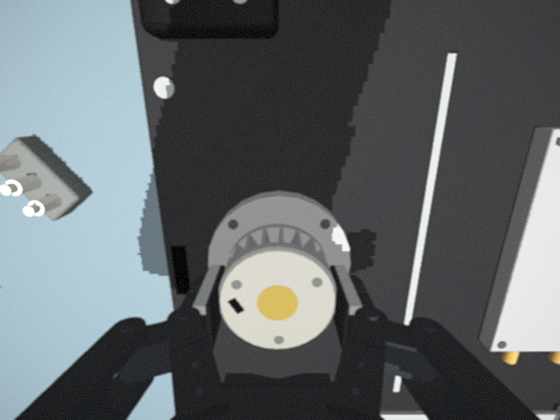

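The lamp hovers over the plate. The plate rim shows at columns 208–352, its top at row 192, and its screws at (233,225) and (325,225).

Run:
```python
from h import *
o=get_obs()
g=cv2.cvtColor(cv2.imread("pics/w4_raw.png"),cv2.COLOR_BGR2GRAY)
pts=[]
for row in range(200,242,2):
    x=np.where(g[row,190:370]>75)[0]
    if len(x): pts+=[(190+x[0],row),(191+x[-1],row)]
w=p2w("wrist",np.array(pts,float),[27]*len(pts),o)[:,:2]
from scipy.optimize import least_squares
f=least_squares(lambda p:np.hypot(*(w-p[:2]).T)-41,[546,-113],loss="soft_l1");print("plate",f.x,np.abs(f.fun).mean())
print("lamp",p2w("wrist",(277.3,302.4),[62.4],o)[0],"tcp",o["eef_pos"])
```

```text
plate [ 543.5212362  -111.46685403] 1.7638564222374784
lamp [ 546.1487705  -113.28200195   62.4       ] tcp [ 547.19720559 -114.65733425   62.9297072 ]
```

Run:
```python
from h import *
o=get_obs()
print(p2w("wrist",[(233,225),(325,225),(209,250),(351,250),(279,192)],[27,27,27,27,15],o))
# predicted rim
for c in [(545.8,-112.4)]:
    im=cv2.imread("pics/w4_raw.png"); a=np.linspace(0,2*np.pi,200)
    for z,col in((27,(0,0,255)),(15,(0,255,0))):
        q=w2p("wrist",np.c_[c[0]+41*np.cos(a),c[1]+41*np.sin(a),a*0+z],o)
        cv2.polylines(im,[(q*16).astype(np.int32)],True,col,1,cv2.LINE_AA,4)
cv2.imwrite("pics/ov.png",cv2.resize(im[170:370,170:390],None,fx=3,fy=3,interpolation=cv2.INTER_CUBIC))
```

```text
[[ 521.41863296 -137.51205047   27.        ]
 [ 521.43097098  -87.13106681   27.        ]
 [ 536.54117217 -151.78533376   27.        ]
 [ 536.56040098  -71.67188723   27.        ]
 [ 505.9834739  -112.27658479   15.        ]]
```

View pics/ov.png

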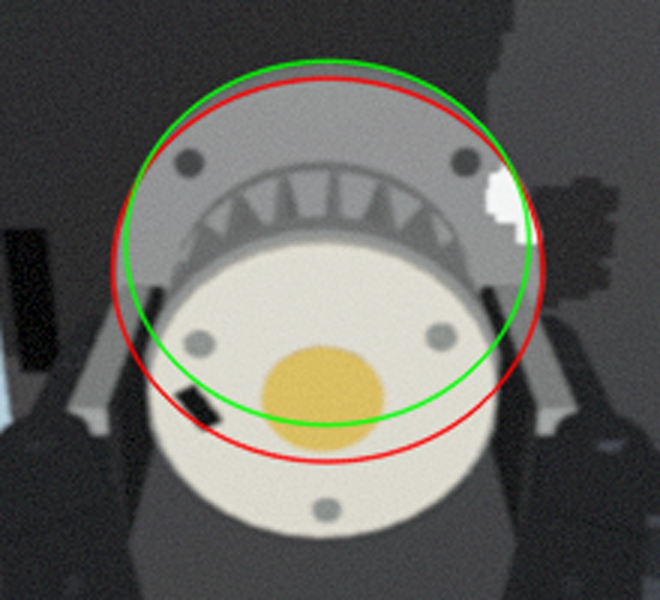

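The predicted rim matches. The lamp needs a shift of about +1 mm in y, then I'll lower it.

arm_command --moves '[[40, [1, 0, 1], 0], [40, [1, 0, 2.5], 0], [40, [1, 0, 3.5], 0], [40, [1, 0, 4.5], 0], [40, [1, 0, 5], 0], [40, [1, 0, 5.5], 0], [40, [1, 0, 5.5], 0]]'

```text
t: 7.22
eef_pos: [546.8, -113.7, 57.7]
tool_rot: [-0.0, 0.707, 0.707, 0.0]
contact_force: [-5.8, 0.7, 10.9]
opening: 54.2
```

arm_command --moves '[[58, [0, 0, -0.5], 0], [64, [0, 0, -0.5], 0], [70, [0, 0, -0.5], 0], [70, [0, 0, -0.5], 0], [70, [0, 0, -10], 0], [75, [0, 0, -50], 0], [85, [0, 0, -110], 0], [85, [0, 0, -110], 0], [85, [0, 0, -110], 0]]'

```text
t: 8.35
eef_pos: [546.9, -113.6, 167.2]
tool_rot: [0.0, 0.707, 0.707, 0.0]
contact_force: [-0.7, 0.4, -0.7]
opening: 85.0
```

Run:
```python
from h import *
im,o=snap("wrist","w5"); print(o["t"],o["eef_pos"],yaw(o),o["contact_force"])
m=cv2.inRange(cv2.cvtColor(im,cv2.COLOR_BGR2HSV),(20,120,120),(35,255,255))
n,l,s,c=cv2.connectedComponentsWithStats(m)
for i in range(1,n):
    if s[i,4]>25: print(s[i],c[i],p2w("wrist",c[i],[57],o)[0].round(1))
a=np.linspace(0,2*np.pi,200);q=w2p("wrist",np.c_[545.8+41*np.cos(a),-112.2+41*np.sin(a),a*0+27],o)
cv2.polylines(im,[(q*16).astype(np.int32)],True,(0,0,255),1,cv2.LINE_AA,4)
cv2.imwrite("pics/w5o.png",im)
shift([553,-354,180],90-40)
```

```text
8.35 [ 546.92420902 -113.56576007  167.23905602] 89.99961172300935 [-0.72135262  0.37210294 -0.67384368]
[267 211  21  20 338] [276.83136095 220.40532544] [ 546.1 -112.4   57. ]
[264 251   8   8  34] [267.47058824 255.08823529] [ 577.2 -120.3   57. ]
[284 251   7   8  39] [286.53846154 254.41025641] [ 576.6 -104.3   57. ]
[429 272   8   8  45] [432.84444444 275.44444444] [596.8  22.2  57. ]
[461 272   9   8  44] [465.31818182 275.22727273] [596.6  50.2  57. ]
t 8.4 shift [-240.5    6.6  -13.8] twist 40.0 j7 1.86 open 85.0
```

View pics/w5o.png

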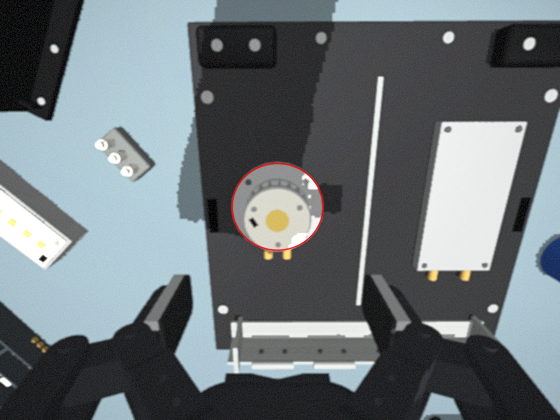

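The round lamp is seated at (546.1, -112.4), against a plate centre of (545.8, -112.2). The long lamp is at the left, with its axis about +41° from world x. I'll half-turn the gripper so joint 7 stays in range.

arm_command --moves '[[85, [-60, 2, -14], 10.7], [85, [-120, 3, -14], 21.4], [85, [-180, 5, -14], 32], [85, [-240, 7, -14], 43], [85, [-240, 7, -14], 54], [85, [-240, 7, -14], 64], [85, [-240, 7, -14], 75], [85, [-240, 7, -14], 86], [85, [-240, 7, -14], 96], [85, [-240, 7, -14], 107], [85, [-240, 7, -14], 118], [85, [-240, 7, -14], 128]]'

```text
t: 9.9
eef_pos: [553.2, -353.2, 179.1]
tool_rot: [-0.0, 0.944, -0.329, -0.001]
contact_force: [0.6, 1.5, -0.8]
opening: 85.0
```

arm_command --moves '[[85, [0, 0, 0], 10.7], [85, [0, 0, 0], 11], [85, [0, 0, 0], 11]]'

```text
t: 10.28
eef_pos: [553.5, -353.5, 179.9]
tool_rot: [0.0, 0.911, -0.413, -0.001]
contact_force: [0.9, -0.0, 0.4]
opening: 84.9
```

Run:
```python
from h import *
im,o=snap("wrist","w6"); print(o["t"],o["eef_pos"],yaw(o),o["joint_pos"].round(2))
m=cv2.inRange(cv2.cvtColor(im,cv2.COLOR_BGR2HSV),(20,100,120),(35,255,255))
n,l,s,c=cv2.connectedComponentsWithStats(m);P=[]
for i in range(1,n):
    if s[i,4]>20:
        w=p2w("wrist",c[i],[28],o)[0]; print(s[i,4],c[i].round(1),w.round(1)); P.append(w)
```

```text
10.275 [ 553.48112057 -353.50318724  179.92387668] -48.7919920859711 [-0.12  0.7   1.05  1.41 -0.61  1.37  0.09]
345 [8.7 8.8] [536.  -93.5  28. ]
25 [457.2  84.4] [ 729.2 -395.2   28. ]
23 [446.9  93.3] [ 719.2 -394.2   28. ]
37 [446.7 103.4] [ 714.2 -400.3   28. ]
25 [281. 170.] [ 580.2 -332.9   28. ]
35 [281.6 186.6] [ 569.1 -343.5   28. ]
40 [282.  202.4] [ 558.  -353.7   28. ]
36 [282.5 217.5] [ 547.1 -364.    28. ]
31 [282.5 232.1] [ 535.9 -374.    28. ]
31 [283.5 246.1] [ 525.4 -384.5   28. ]
132 [453.9 415.7] [ 492.2 -694.7   28. ]
```

View pics/w6.png

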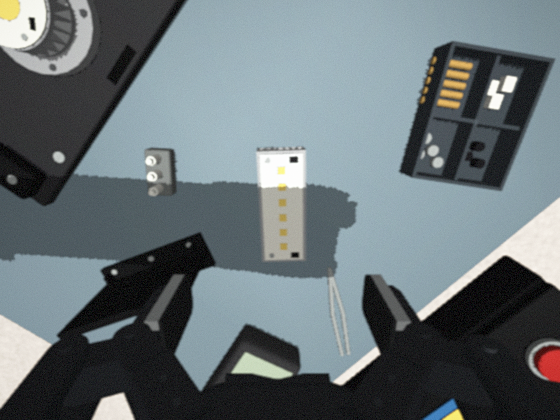

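The long lamp's LEDs run (281,170)–(283,246), giving a centre of about (553,-359) at 43.3°. The baffle at (160,255) is close to the left finger's path, so I'll check the clearance.

Run:
```python
from h import *
o=get_obs(); im=cv2.imread("pics/w6_raw.png")
u=np.array([np.cos(np.radians(43.3)),np.sin(np.radians(43.3)),0]);v=np.array([u[1],-u[0],0]);c=np.array([552.8,-358.7,0])
# baffle: image of foot right-near corners & top edge; top edge ends px
for p,z in [((203,235),90),((213,263),8),((103,270),90),((203,235),8)]: 
    w=p2w("wrist",p,[z],o)[0];d=w-c;print(p,z,w.round(),"along",round(d@u),"jaw",round(d@v))
for off,col in((0,(0,0,255)),(12,(0,255,0))):
  for sgn in(-1,1):
    for z in(8,60):
      q=w2p("wrist",[c+u*(off+a)+v*sgn*b+[0,0,z] for a,b in((-11,31),(-11,46),(11,46),(11,31))],o)
      cv2.polylines(im,[(q*16).astype(np.int32)],True,col,1,cv2.LINE_AA,4)
  q=w2p("wrist",[c+u*(off+a)+v*b+[0,0,85] for a,b in((-42,-42),(-42,42),(42,42),(42,-42))],o)
  cv2.polylines(im,[(q*16).astype(np.int32)],True,col,1,cv2.LINE_AA,4)
cv2.imwrite("pics/w6o.png",cv2.resize(im[100:400,50:400],None,fx=1.7,fy=1.7))
```

```text
(203, 235) 90 [ 513. -313.   90.] along 3 jaw -60
(213, 263) 8 [ 454. -347.    8.] along -64 jaw -76
(103, 270) 90 [ 438. -272.   90.] along -24 jaw -142
(203, 235) 8 [ 473. -320.    8.] along -31 jaw -83
```

View pics/w6o.png

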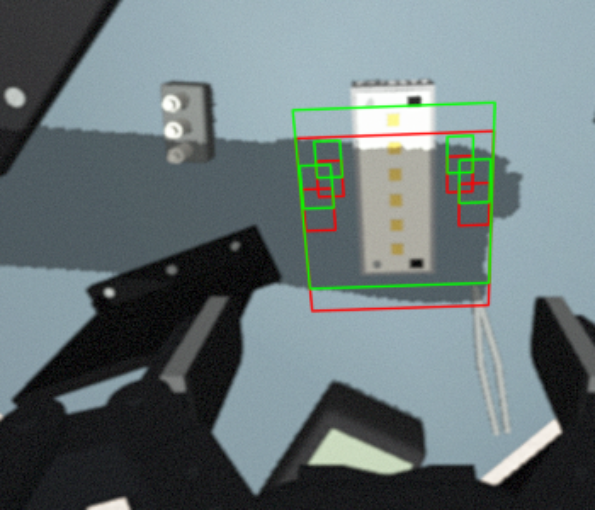

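The foot's end stays about 20 mm outside the fingers at an opening of 62. Now for the grip.

```bash
python3 -c "
from h import *
shift([552.8,-358.7,29],-46.7)"
```

```text
t 10.32 shift [  3.5   3.9 151.2] twist -2.1 j7 0.09 open 85.3
```

arm_command --moves '[[62, [3.5, 4, 10], -2], [62, [3.5, 4, 60], -2], [62, [3.5, 4, 110], -2], [62, [3.5, 4, 138], -2], [62, [3.5, 4, 147], -2], [62, [3.5, 4, 150], -2], [62, [3.5, 4, 150], -2], [30, [3.5, 4, 150], -2], [30, [3.5, 4, 150], -2], [30, [3.5, 4, 150], -2], [30, [3.5, 4, 150], -2], [30, [3.5, 4, 150], -2]]'

```text
t: 11.82
eef_pos: [553.8, -359.6, 32.4]
tool_rot: [0.0, 0.917, -0.399, 0.001]
contact_force: [-0.5, -0.1, 6.9]
opening: 42.9
```

arm_command --moves '[[30, [0, 0, 0], 0], [30, [0, 0, -3], 0], [30, [0, 0, -15], 0], [30, [0, 0, -55], 0], [30, [0, 0, -110], 0], [30, [0, 0, -160], 0], [30, [0, 0, -190], 0], [30, [0, 0, -190], 0]]'

```text
t: 12.82
eef_pos: [553.5, -360.1, 224.3]
tool_rot: [0.0, 0.917, -0.399, 0.002]
contact_force: [0.1, 0.1, -2.1]
opening: 42.8
```

Run:
```python
from h import *
shift([541.5,58,220],-90)
im=cv2.imread("pics/w5_raw.png")
o=dict(eef_pos=np.array([546.92,-113.57,167.24]),tool_rot=np.array([0,.70711,.70711,0]))
c=p2w("wrist",np.array([(442,122),(526,122.5),(491,270),(417,268)],float),[27]*4,o);print(c.round(1),c.mean(0))
```

```text
t 12.82 shift [-314.1 -276.2    3.1] twist 43.0 j7 0.1 open 42.8
[[471.3  20.5  27. ]
 [471.7  89.6  27. ]
 [608.5  92.4  27. ]
 [606.2  20.4  27. ]] [539.41293319  55.70321002  27.        ]
```

arm_command --moves '[[30, [-47, -41, 3], 6], [30, [-94, -82, 3], 12], [30, [-141, -123, 3], 18], [30, [-188, -164, 3], 25], [30, [-235, -206, 3], 32], [30, [-282, -247, 3], 39], [30, [-314, -276, 20], 43], [30, [-314, -276, 70], 43], [30, [-314, -276, 120], 43], [30, [-314, -276, 140], 43], [30, [-314, -276, 140], 43], [30, [-314, -276, 140], 43]]'

```text
t: 14.32
eef_pos: [541.9, 58.5, 82.5]
tool_rot: [0.001, -0.707, 0.707, -0.001]
contact_force: [-0.6, -0.3, -0.6]
opening: 43.0
```

Run:
```python
from h import *
im,o=snap("wrist","w7"); print(o["t"],o["eef_pos"],yaw(o),o["contact_force"],o["opening"])
m=cv2.inRange(cv2.cvtColor(im,cv2.COLOR_BGR2HSV),(20,100,120),(35,255,255))
n,l,s,c=cv2.connectedComponentsWithStats(m)
for i in range(1,n):
    if s[i,4]>20: print(s[i,4],c[i].round(1),p2w("wrist",c[i],[o["eef_pos"][2]-4.4],o)[0].round(1))
```

```text
14.325 [541.90128695  58.49517744  82.45479706] -90.0380428127598 [-0.64339494 -0.27554712 -0.59397726] 42.966441996788745
218 [251.8 131.6] [617.5  69.6  78.1]
220 [308.2 131.2] [617.7  47.4  78.1]
163 [552.3 172.1] [601.4 -53.3  78.1]
210 [277.  226.5] [577.5  59.7  78.1]
206 [277.  257.5] [562.5  59.7  78.1]
164 [277.  286.2] [547.6  59.7  78.1]
156 [277.  313.5] [532.4  59.8  78.1]
144 [277.  338.8] [517.3  59.8  78.1]
132 [277.1 362.3] [502.4  59.8  78.1]
```

View pics/w7.png

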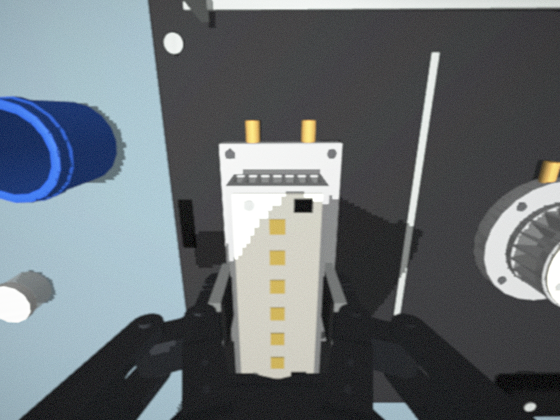

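Run:
```python
from h import *
o=get_obs()
w=p2w("wrist",[(219.5,143.5),(342.5,143.5),(230,154),(332,153.5),(434,53),(397.5,314)],[27]*4+[15]*2,o);print(w.round(1))
g=cv2.cvtColor(cv2.imread("pics/w7_raw.png"),cv2.COLOR_BGR2GRAY)
print(g[136:150,240],g[136:150,280],g[165,212:226],g[165,336:350])
```

```text
[[608.1  92.3  27. ]
 [608.   22.9  27. ]
 [602.2  86.6  27. ]
 [602.5  28.5  27. ]
 [655.6 -26.7  15. ]
 [484.4 -28.5  15. ]]
[ 71  67  67  73  74  93 123 173 235 247 248 246 246 246] [ 68  70  70  74  76  97 139 193 235 246 245 245 245 245] [ 72  72  71  70  70  70  71 113 191 240 247 247 246 247] [241 242 243 240 210 134  78  64  68  66  69  66  76  72]
```

In the wrist image the plate's far edge is at row 143, columns 220–342, so its centre is (540, 57.6). The lamp is at (540.0, 59.7) and parallel to it. I'll shift 2 mm and lower it.

arm_command --moves '[[30, [2, 0, 5], -0.3], [30, [2, 0, 14], -0.3], [30, [2, 0, 19], -0.3], [30, [2, 0, 20.5], -0.3], [30, [2, 0, 21.5], -0.3], [30, [2, 0, 22.5], -0.3], [30, [2, 0, 23.5], -0.3], [30, [2, 0, 23.5], -0.3]]'

```text
t: 15.38
eef_pos: [540.8, 56.8, 59.3]
tool_rot: [-0.0, 0.709, -0.705, -0.001]
contact_force: [-12.3, 2.6, 24.7]
opening: 42.7
```

arm_command --moves '[[30, [0, 0, -1], 0], [30, [0, 0, -1.5], 0], [48, [0, 0, -1.5], 0], [54, [0, 0, -1.5], 0], [58, [0, 0, -1.5], 0], [58, [0, 0, -1.5], 0], [58, [0, 0, -12], 0], [60, [0, 0, -60], 0], [85, [0, 0, -120], 0], [85, [0, 0, -140], 0], [85, [0, 0, -140], 0]]'

```text
t: 16.75
eef_pos: [541.5, 56.9, 198.8]
tool_rot: [-0.001, 0.709, -0.705, 0.001]
contact_force: [-0.5, -0.1, -1.0]
opening: 84.8
```

Run:
```python
from h import *
im,o=snap("wrist","w8"); print(o["t"],o["eef_pos"],yaw(o),o["contact_force"],o["opening"])
m=cv2.inRange(cv2.cvtColor(im,cv2.COLOR_BGR2HSV),(20,100,120),(35,255,255))
n,l,s,c=cv2.connectedComponentsWithStats(m)
for i in range(1,n):
    if s[i,4]>20: print(s[i,4],c[i].round(1),p2w("wrist",c[i],[55],o)[0].round(1))
shift([543,344,200],-90)
```

```text
16.75 [541.54009025  56.91763617 198.76234112] -89.69843054183734 [-0.52638728 -0.06989122 -1.019034  ] 84.78805935050735
72 [260.8 123. ] [615.6  72.2  55. ]
63 [295. 123.] [615.7  43.7  55. ]
61 [445.6 149.1] [595.  -85.6  55. ]
54 [464.9 149.2] [ 595. -102.   55.]
45 [277.3 186.1] [561.9  58.2  55. ]
197 [466.7 204.9] [ 545.3 -113.9   55. ]
46 [277.1 202.1] [547.1  58.3  55. ]
40 [277.  217.6] [532.1  58.3  55. ]
40 [277.  232.6] [517.2  58.2  55. ]
34 [277.4 247.5] [501.9  57.8  55. ]
t 16.8 shift [-286.8   -3.7   -2.5] twist 0.3 j7 -1.18 open 85.3
```

View pics/w8.png

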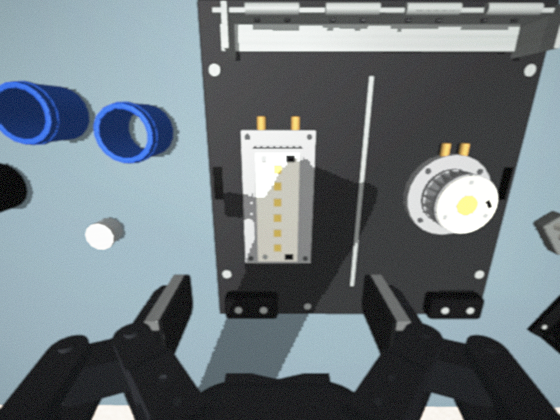

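The long lamp is on its plate, at about (539.6, 58.2) against (540, 57.6), and parallel. The black hood is at the left edge of the image at (10,187). I'll move there.

arm_command --moves '[[85, [-60, -1, -2], 0], [85, [-120, -2, -2], 0], [85, [-180, -3, -2], 0], [85, [-240, -4, -2], 0], [85, [-287, -4, -2], 0], [85, [-287, -4, -2], 0], [85, [-287, -4, -2], 0], [85, [-287, -4, -2], 0]]'

```text
t: 17.8
eef_pos: [543.6, 342.1, 198.9]
tool_rot: [0.0, 0.708, -0.706, -0.0]
contact_force: [0.2, -0.8, 1.1]
opening: 84.6
```

Run:
```python
from h import *
im,o=snap("wrist","w9"); print(o["t"],o["eef_pos"],yaw(o))
for c in [(543,344)]:
  a=np.linspace(0,2*np.pi,100)
  for z,rr,col in((55,25,(0,0,255)),(0,25,(0,255,0)),(55,20,(0,255,255))):
    q=w2p("wrist",np.c_[c[0]+rr*np.cos(a),c[1]+rr*np.sin(a),a*0+z],o); cv2.polylines(im,[(q*16).astype(np.int32)],True,col,1,cv2.LINE_AA,4)
im=np.clip(im.astype(float)*1.6+15,0,255).astype(np.uint8)
cv2.imwrite("pics/w9o.png",im)
```

```text
17.8 [543.59276245 342.06401549 198.86561021] -89.88153939155734
```

View pics/w9o.png

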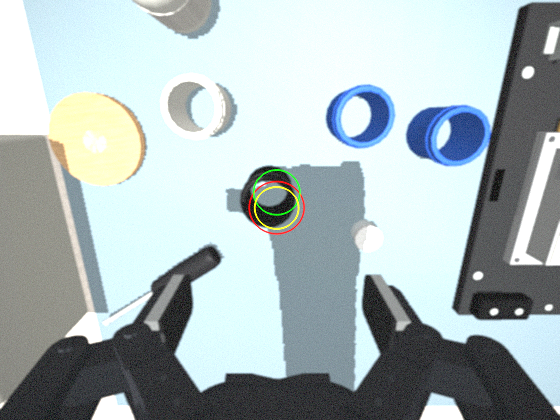

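The black hood is at about (271,200), with my estimate drawn slightly right of it. The screwdriver is clear of the left finger. I'll fit the silhouette.

```bash
cat >> h.py <<'E'
def hoodfit(im,o,z0,x0,box,thr=40):
    g=cv2.cvtColor(im,cv2.COLOR_BGR2GRAY); x1,y1,x2,y2=box
    m=np.zeros_like(g); m[y1:y2,x1:x2]=(g[y1:y2,x1:x2]<thr)
    n,l,s,c=cv2.connectedComponentsWithStats(m); i=1+s[1:,4].argmax(); m=(l==i).astype(np.uint8)
    ct=max(cv2.findContours(m,0,1)[0],key=len); m=cv2.drawContours(m*0,[cv2.convexHull(ct)],0,1,-1)
    a=np.linspace(0,2*np.pi,90)
    def sil(c):
        q=np.vstack([w2p("wrist",np.c_[c[0]+rr*np.cos(a),c[1]+rr*np.sin(a),a*0+z],o) for z,rr in((z0,25),(z0+55,25),(z0+44,26))])
        return cv2.fillConvexPoly(m*0,cv2.convexHull((q*16).astype(np.int32)),1,cv2.LINE_8,4)
    from scipy.optimize import minimize
    f=minimize(lambda c:float((sil(c)!=m).sum()),x0,method="Nelder-Mead",options=dict(initial_simplex=[[x0[0]-6,x0[1]-6],[x0[0]+6,x0[1]-3],[x0[0],x0[1]+7]]))
    print("hood",f.x.round(1),"mismatch",f.fun,"of",m.sum(),s[i]); return f.x
E
python3 - <<'E'
from h import *
o=get_obs(); im=cv2.imread("pics/w9_raw.png")
for t in (30,40,50):
    x=hoodfit(im,o,0,[543,346],(225,150,320,250),t)
shift([*x,51],-90)
E
```

```text
hood [548.9 352.6] mismatch 370.0 of 2468 [ 241  167   54   60 1516]
hood [548.9 351.9] mismatch 287.0 of 2555 [ 241  167   54   60 1746]
hood [548.9 351.9] mismatch 232.0 of 2610 [ 241  166   55   62 1844]
t 17.85 shift [ -9.7  -5.3 148.1] twist 0.1 j7 -1.63 open 84.9
```

Run:
```python
from h import *
o=get_obs(); im=cv2.imread("pics/w9_raw.png")
g=cv2.cvtColor(im,cv2.COLOR_BGR2GRAY)
print(g[206,236:312:2],g[190,236:312:2],g[158:244:2,271],sep="\n")
for t in (58,66,74): hoodfit(im,o,0,[545,348],(225,150,310,245),t)
```

```text
[82 84 70 28 13 10 10 19  7  5 20  3 23 15 22 40 49 47 41 21 14  8  7 16
 14 14  1 12 16 53 84 84 85 86 86 84 83 88]
[86 86 86 54 36 37 18 46 88 84 88 86 87 86 85 87 77 89 84 89 85 85 88 88
 77 35  8 23 31 66 87 81 82 82 85 86 88 87]
[157 159 160 145  46   0  18  30  28  20  25  30  76  90  82  87  86  83
  87  86  85  83  82  87  41   7   9  21  13   0  19   6  19   9  32  79
  87  85  86  86  85  91 125]
hood [547.9 352.3] mismatch 185.0 of 2660 [ 240  166   56   62 1925]
hood [548.9 352.3] mismatch 142.0 of 2703 [ 240  166   56   62 1989]
hood [548.9 352.3] mismatch 117.0 of 2766 [ 239  166   57   62 2077]
```

arm_command --moves '[[85, [-10, -5, 40], 0], [85, [-10, -5, 90], 0], [85, [-10, -5, 130], 0], [85, [-10, -5, 143], 0], [85, [-10, -5, 148], 0], [85, [-10, -5, 148], 0], [60, [-10, -5, 148], 0], [40, [-10, -5, 148], 0], [40, [-10, -5, 148], 0], [40, [-10, -5, 148], 0], [40, [-10, -5, 148], 0], [40, [-10, -5, 148], 0]]'

```text
t: 19.35
eef_pos: [549.0, 354.2, 52.6]
tool_rot: [-0.001, 0.709, -0.705, 0.0]
contact_force: [-0.0, -0.3, 6.5]
opening: 48.1
```

arm_command --moves '[[40, [0, 0, 0], 0], [40, [0, 0, -3], 0], [40, [0, 0, -15], 0], [40, [0, 0, -55], 0], [40, [0, 0, -110], 0], [40, [0, 0, -150], 0], [40, [0, 0, -150], 0]]'

```text
t: 20.23
eef_pos: [549.9, 353.8, 205.7]
tool_rot: [-0.003, 0.709, -0.705, 0.001]
contact_force: [0.0, 0.3, -0.2]
opening: 47.5
```

Run:
```python
from h import *
print(get_obs()["eef_pos"],get_obs()["contact_force"])
shift([546,-112.4,200],-90)
```

```text
[549.93185388 353.80181295 205.72126743] [ 0.02827067  0.34849787 -0.17266246]
t 20.23 shift [466.2   6.2   4.4] twist 0.3 j7 -1.65 open 47.5
```

Run:
```python
from h import *
im,o=snap("wrist","w10"); print(o["eef_pos"])
g=cv2.cvtColor(im,cv2.COLOR_BGR2GRAY)
p=o["eef_pos"]
a=np.linspace(0,2*np.pi,90)
q=w2p("wrist",np.c_[p[0]+25*np.cos(a),p[1]+25*np.sin(a),a*0+p[2]-52.6],o);print("pred foot bbox",q.min(0),q.max(0))
q=w2p("wrist",np.c_[p[0]+25*np.cos(a),p[1]+25*np.sin(a),a*0+p[2]+2.4],o);print("pred top bbox",q.min(0),q.max(0))
for r_ in range(215,300,10): print(r_,g[r_,205:350:4])
print(g[200:330:3,277])
```

```text
[549.93185388 353.80181295 205.72126743]
pred foot bbox [239.28328638 214.27367959] [319.24845856 286.90145956]
pred top bbox [224.55084912 255.51213047] [335.11993315 349.75550643]
215 [162 163 162 163 169 166 166 167 164 169 162 168 169 164 167 171 107  93
  90  92  95  96  94  98  91  95  96  93  96  94  99  93  97  91  97  94
  93]
225 [168 161 162 164 167 167 165 166 166 168 166 165  42  13  13  15  17  14
  18  17  18  24  15   3  34  88  90  96  93  94  93  91  94  95  96  91
  92]
235 [161 163 166 160 164 163 163 165 165 157   5   8  24  16   5   7  14  13
  22  18  22  17  15   8   8   8  13  88  92  97  93  95  89  98  95  92
  95]
245 [164 161 162 165 161 161 159 169 144  11  23  14  15   8  17  27  14  19
  22  19  23  18  16  13  12   2  12  12  86  94  95  97  89  96  88  92
  94]
255 [147  89  27  32  29  20  51 144  19  21  30  28  40  17  19  13  15  22
  18   6   7  14   4  20  29  31  29   8   9  94  95  96  94  96  98  91
  92]
265 [42 41 40 92 96 90 22 26 32 18  0 20  9 17 26  4  1 10 16  5 12 15 18 25
 13 31 12 13 20 49 14 94 96 91 89 88 95]
275 [ 35  25  84  98  96  19  26   8  19   5   9  17  22 115 161 162 158 164
 158  94  90  90  93  75   6   8  18  17  12   2  36  23  95  96  83  32
  49]
285 [ 39  86 102  98  40  21   3  21  15  18   3  13   4  13   5   9  23  17
  12  20  19  21  22   8  24  13   7   9   2  25   8  26  35  98 101  86
  30]
295 [ 81 100  98  52  14   6  15  12   8   9  24   9  13  12  15  16  18  12
   2  14  13   4  15  13   8   6  23  14  17   5   8  16  14  49 100  98
  77]
[ 87  96  91  91  94  90  13  14   1  14  11  13  13  17   7  22  31  16
   0   4  11  18  26 103 159 158 159 141   9  10   6  14   9  17  14  21
   8   3   9  25  18  21   7  23]
```

Run:
```python
from h import *
from scipy.optimize import least_squares
o=get_obs(); g=cv2.cvtColor(cv2.imread("pics/w10_raw.png"),cv2.COLOR_BGR2GRAY); p=o["eef_pos"]
pts=[]
for row in range(220,246,2):
    x=np.where(g[row,225:330]<55)[0]; pts+=[(224.5+x[0],row),(225.5+x[-1],row)]
for col in range(262,294,3):
    pts.append((col,200-.5+np.where(g[200:240,col]<55)[0][0]))
pts=np.array(pts,float)
def res(v):
    w=p2w("wrist",pts,[p[2]+v[2]]*len(pts),o)[:,:2]-p[:2]; return np.hypot(*(w-v[:2]).T)-25
f=least_squares(res,[0,0,-52]);print("rel tcp",f.x,np.abs(f.fun).max())
for z in(-50,-52.6,-55):
    f=least_squares(lambda v:res([*v,z]),[0,0]);print(z,f.x,np.abs(f.fun).mean())
```

```text
rel tcp [ -3.37061804   0.96978984 -56.85539762] 0.4127929529433487
-50 [-1.22142256  0.98440324] 0.3007671981568561
-52.6 [-2.03694794  0.97888759] 0.23415490839363506
-55 [-2.78923839  0.97376751] 0.19233399406060386
```

arm_command --moves '[[40, [60, 0, 2], 0], [40, [120, 1, 2], 0], [40, [180, 1, 2], 0], [40, [240, 2, 2], 0], [40, [300, 3, 2], 0], [40, [360, 3, 2], 0], [40, [420, 4, 2], 0], [40, [467, 4, 4], 0], [40, [467, 4, 40], 0], [40, [467, 4, 72], 0], [40, [467, 4, 79], 0], [40, [467, 4, 79], 0]]'

```text
t: 21.78
eef_pos: [546.4, -112.9, 122.2]
tool_rot: [0.001, 0.709, -0.705, -0.0]
contact_force: [0.0, -0.2, -0.4]
opening: 47.8
```

Run:
```python
from h import *
im,o=snap("wrist","w11"); print(o["t"],o["eef_pos"],yaw(o),o["contact_force"],o["opening"])
p=o["eef_pos"];a=np.linspace(0,2*np.pi,200)
def cir(c,z,rr,col):
    q=w2p("wrist",np.c_[c[0]+rr*np.cos(a),c[1]+rr*np.sin(a),a*0+z],o); cv2.polylines(im,[(q*16).astype(np.int32)],True,col,1,cv2.LINE_AA,4)
cir((546,-112.3),27,41,(0,255,0)); cir((546,-112.3),57,28,(255,0,255)); cir(p[:2]+[-2.2,.8],p[2]-53.5,25,(0,0,255))
c=im[120:320,170:390]
cv2.imwrite("pics/w11o.png",cv2.resize(c,None,fx=3.4,fy=2.9,interpolation=cv2.INTER_CUBIC))
```

```text
21.775 [ 546.4420982  -112.91120701  122.2049849 ] -89.70241149387434 [ 0.02391552 -0.23817461 -0.36161529] 47.83952569535795
```

View pics/w11o.png

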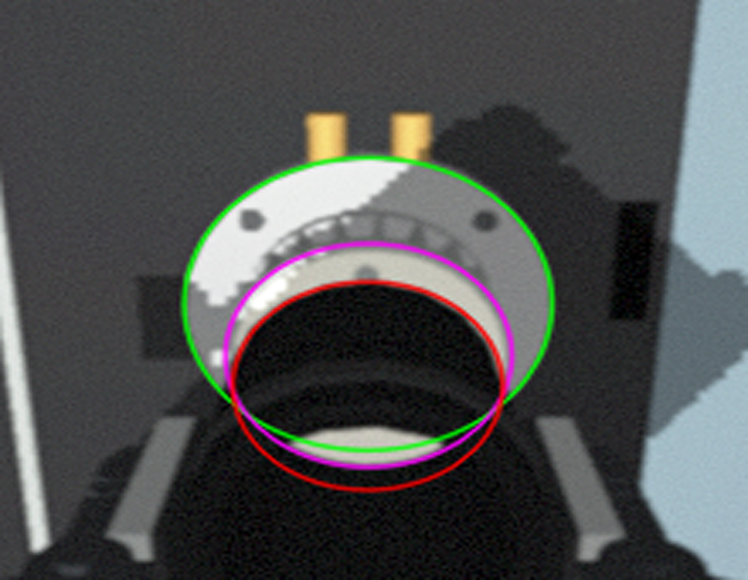

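The overlays match the plate, the lamp top and the hood foot. The hood is 1.8 mm too near in x, so I'll correct that and lower it slowly.

arm_command --moves '[[40, [0, -2, 2], 0], [40, [0, -2, 5], 0], [40, [0, -2, 7], 0], [40, [0, -2, 8], 0], [40, [0, -2, 9], 0], [40, [0, -2, 9.5], 0], [40, [0, -2, 9.5], 0]]'

```text
t: 22.7
eef_pos: [548.7, -113.0, 112.8]
tool_rot: [0.0, 0.709, -0.705, -0.0]
contact_force: [0.6, 0.1, -1.2]
opening: 47.9
```

arm_command --moves '[[40, [0, 0, 0.5], 0], [40, [0, 0, 1], 0], [40, [0, 0, 1.5], 0], [40, [0, 0, 2], 0], [40, [0, 0, 2], 0]]'

```text
t: 23.32
eef_pos: [548.7, -113.0, 110.7]
tool_rot: [0.0, 0.709, -0.705, -0.0]
contact_force: [-0.4, 0.1, -0.1]
opening: 47.8
```

arm_command --moves '[[40, [0, 0, 0.5], 0], [40, [0, 0, 1], 0], [40, [0, 0, 1], 0]]'

```text
t: 23.7
eef_pos: [548.7, -113.0, 109.7]
tool_rot: [0.0, 0.709, -0.705, -0.0]
contact_force: [-0.9, 0.2, -0.5]
opening: 47.8
```

arm_command --moves '[[40, [0, 0, 0.5], 0], [40, [0, 0, 1], 0], [40, [0, 0, 1], 0]]'

```text
t: 24.08
eef_pos: [548.8, -113.1, 109.6]
tool_rot: [-0.0, 0.709, -0.705, -0.0]
contact_force: [-2.8, 1.7, 9.5]
opening: 47.8
```

Contact came at z 109.6, as expected. I'll release.

arm_command --moves '[[40, [0, 0, -0.5], 0], [50, [0, 0, -0.5], 0], [54, [0, 0, -0.5], 0], [60, [0, 0, -0.5], 0], [66, [0, 0, -0.5], 0], [66, [0, 0, -2], 0], [66, [0, 0, -15], 0], [70, [0, 0, -60], 0], [85, [0, 0, -100], 0], [85, [0, 0, -100], 0], [85, [0, 0, -100], 0]]'

```text
t: 25.45
eef_pos: [548.7, -112.8, 208.8]
tool_rot: [-0.0, 0.709, -0.705, -0.0]
contact_force: [-0.4, 0.7, -0.3]
opening: 84.5
```

Run:
```python
from h import *
im,o=snap("wrist","w12"); print(o["t"],o["eef_pos"],o["contact_force"])
m=cv2.inRange(cv2.cvtColor(im,cv2.COLOR_BGR2HSV),(20,100,100),(35,255,255))
n,l,s,c=cv2.connectedComponentsWithStats(m)
for i in range(1,n):
    if s[i,4]>20: print(s[i],c[i].round(1),p2w("wrist",c[i],[57],o)[0].round(1))
g=cv2.cvtColor(im,cv2.COLOR_BGR2GRAY)
a=np.linspace(0,2*np.pi,90)
for nm,z,rr in(("topout",112,25),("topin",112,20),("lamp",57,28),("footin",57,20)):
    q=w2p("wrist",np.c_[546+rr*np.cos(a),-112.3+rr*np.sin(a),a*0+z],o);print(nm,q.min(0).round(),q.max(0).round())
k=w2p("wrist",[[546,-112.3,57]],o)[0].astype(int);print(k)
for rr in range(k[1]-50,k[1]+60,6): print(rr,g[rr,k[0]-60:k[0]+60:4])
shift([455,-307,220],-90-27); shift([455,-307,220],90-27)
```

```text
25.45 [ 548.66720931 -112.81418823  208.84253553] [-0.42936674  0.69529189 -0.29924799]
[ 83 123   6  12  51] [ 85.7 128.6] [616.7  53.9  57. ]
[116 123   6  12  53] [118.8 128.5] [616.9  25.3  57. ]
[267 149   5  11  52] [269.  153.9] [ 595.9 -104.1   57. ]
[285 149   5  11  51] [287. 154.] [ 595.9 -120.1   57. ]
[ 91 187   6   6  22] [ 94.  189.8] [562.4  57.1  57. ]
[269 201  19  16 247] [278.  208.4] [ 545.3 -112.5   57. ]
topout [245. 198.] [311. 259.]
topin [252. 204.] [304. 253.]
lamp [248. 178.] [308. 235.]
footin [257. 187.] [299. 227.]
[277 207]
157 [ 76  74  70  71  78  76  71  73  79  77  77  76 141 221 123  82  71 206
 201  76  48  43  42  44  42  42  43  72  73  71]
163 [ 75  77  81  73  68  79  74  76  74  75  89 195 246 243 243 242 241 242
 242 133  97  40  40  46  44  41  49  59  73  71]
169 [ 70  67  74  73  71  72  75  78  90 238 241 241 241 242 241 241 243 194
 136 133 137 137 102  46  37  43  47  38  40  60]
175 [ 75  76  71  70  69  74  74 127 236 109 239 241 215 218 151 176 113 132
 109 134 135  85  86 123  44  43  45  48  41  13]
181 [ 73  74  72  79  76  77 1
[... 1090 characters left out ...]
 65 65 69 64 61 36 42 15 16 14 13 24 21 24 14 21 16 13 11 20  3 16 33
 43 44 37 43 40 39]
241 [65 67 71 67 68 36 41 40 36 20 11 19  2 11 19 19 17 11  6 14  8 29 29 44
 38 45 42 44 41 44]
247 [72 66 68 68 44 35 35 42 44 40 19 23 27 26 23 18 19  6 22 21 24 35 39 44
 41 38 37 44 36 32]
253 [61 67 65 38 33 41 38 42 46 40 38 40 17 22 20 28 23 25 26 37 45 32 39 37
 40 43 39 40 40 40]
259 [71 62 45 45 42 40 39 37 41 42 43 39 38 42 39 40 41 45 34 41 47 37 34 34
 39 41 39 38 58 64]
265 [57 39 40 40 38 40 42 46 43 34 41 40 40 44 39 38 34 38 41 42 37 38 45 42
 39 41 40 65 63 65]
t 25.5 shift [193.8  94.4 -11.8] twist 27.3 j7 -0.91 open 84.7
t 25.5 shift [193.8  94.4 -11.8] twist 27.3 j7 -0.91 open 84.7
```

The hood is standing. The LED shows through it, and its edges match a tube at (546, -112.3) to about 1 mm. Next, the baffle: a model-silhouette fit from the top and scene pictures.

```bash
cat >> h.py <<'E'
def bafsil(n,v,shape,o=None,z0=0):
    x,y,t=v; c,s=np.cos(t),np.sin(t); m=np.zeros(shape,np.uint8)
    for hy,z1,z2 in((20,0,8),(4,8,90)):
        P=[[x+c*a*60-s*b*hy,y+s*a*60+c*b*hy,z0+z] for a in(-1,1) for b in(-1,1) for z in(z1,z2)]
        m=cv2.fillConvexPoly(m,cv2.convexHull((w2p(n,P,o)*16).astype(np.int32)),1,cv2.LINE_8,4)
    return m
def baffit(views,v0):
    "views: (cam, gray, box, thr, o)"
    from scipy.optimize import minimize
    M=[]
    for n,g,b,t,o in views:
        k=np.zeros(g.shape,np.uint8); k[b[1]:b[3],b[0]:b[2]]=1
        M.append((n,((g<t)&(k>0)).astype(np.uint8),k,o))
    def cost(v): return float(sum(((bafsil(n,v,m.shape,o)!=m)&(k>0)).sum() for n,m,k,o in M))
    best=None
    for dt in(-.15,0,.15):
        u=np.array(v0)+[0,0,dt]
        f=minimize(cost,u,method="Nelder-Mead",options=dict(initial_simplex=[u,u+[12,0,0],u+[0,12,0],u+[0,0,.12]]))
        if best is None or f.fun<best.fun: best=f
    print("baffle",best.x[:2].round(1),np.degrees(best.x[2]).round(1),"mismatch",best.fun,"of",[int(m.sum()) for _,m,_,_ in M]); return best.x
E
python3 - <<'E'
from h import *
G=lambda f:cv2.cvtColor(cv2.imread(f),cv2.COLOR_BGR2GRAY)
t,s=G("pics/a_top.png"),G("pics/a_scene.png")
b1=(370,205,420,265);b2=(175,120,235,170)
baffit([("top",t,b1,48,None)],[455,-307,-.47])
baffit([("scene",s,b2,48,None)],[455,-307,-.47])
v=baffit([("top",t,b1,48,None),("scene",s,b2,48,None)],[455,-307,-.47])
shift([v[0],v[1],230],np.degrees(v[2])-90)
E
```

```text
baffle [ 408.6 -305.7] -29.0 mismatch 132.0 of [720]Traceback (most recent call last):
  File "<stdin>", line 6, in <module>
  File "h.py", line 61, in baffit
    f=minimize(cost,u,method="Nelder-Mead",options=dict(initial_simplex=[u,u+[12,0,0],u+[0,12,0],u+[0,0,.12]]))
    res = _minimize_neldermead(fun, x0, args, callback, bounds=bounds,
                               **options)
    fsim[j] = func(sim[j])
              ~~~~^^^^^^^^
    fx = function(np.copy(x), *(wrapper_args + args))
  File "h.py", line 57, in cost
    def cost(v): return float(sum(((bafsil(n,v,m.shape,o)!=m)&(k>0)).sum() for n,m,k,o in M))
                              ~~~^^^^^^^^^^^^^^^^^^^^^^^^^^^^^^^^^^^^^^^^^^^^^^^^^^^^^^^^^^^
  File "h.py", line 57, in <genexpr>
    def cost(v): return float(sum(((bafsil(n,v,m.shape,o)!=m)&(k>0)).sum() for n,m,k,o in M))
                                    ~~~~~~^^^^^^^^^^^^^^^
  File "h.py", line 48, in bafsil
    m=cv2.fillConvexPoly(m,cv2.convexHull((w2p(n,P,o)*16).astype(np.int32)),1,cv2.LINE_8,4)
                                           ~~~^^^^^^^
  File "h.py", line 17, in w2p
    f,cx,cy=K(cams.camera_params(n)); T=c2w(n,o); q=(np.atleast_2d(P)-T[:3,3])@T[:3,:3]
                                        ~~~^^^^^
  File "h.py", line 7, in c2w
    p=cams.camera_params(n)
ValueError: time passes only in moves, steps and waits
```

```bash
sed -i 's/^def K(p)/import functools\n_cp=functools.lru_cache(None)(cams.camera_params)\ndef K(p)/; ' h.py; sed -i '/^_cp=/!s/cams\.camera_params(/_cp(/g' h.py
python3 - <<'E'
from h import *
G=lambda f:cv2.cvtColor(cv2.imread(f),cv2.COLOR_BGR2GRAY)
t,s=G("pics/a_top.png"),G("pics/a_scene.png")
b1=(370,205,420,265);b2=(175,120,235,170)
baffit([("scene",s,b2,48,None)],[409,-306,-.5])
v=baffit([("top",t,b1,48,None),("scene",s,b2,48,None)],[409,-306,-.5])
shift([v[0],v[1],230],np.degrees(v[2])-90)
E
```

```text
baffle [ 411. -305.] -25.3 mismatch 191.0 of [1041]
baffle [ 410.6 -306.7] -28.6 mismatch 338.0 of [720, 1041]
t 25.5 shift [193.3 138.8 -21.7] twist 28.9 j7 -0.91 open 84.7
```

arm_command --moves '[[85, [48, 35, -6], 7], [85, [97, 69, -12], 14], [85, [145, 104, -18], 21], [85, [193, 139, -22], 28], [85, [193, 139, -22], 28], [85, [193, 139, -22], 28], [85, [193, 139, -22], 28], [85, [193, 139, -22], 28]]'

```text
t: 26.5
eef_pos: [411.5, -305.7, 230.4]
tool_rot: [-0.0, -0.518, 0.855, 0.0]
contact_force: [-0.0, -0.3, -0.5]
opening: 84.7
```

Run:
```python
from h import *
im,o=snap("wrist","w13"); print(o["t"],o["eef_pos"],yaw(o))
g=cv2.cvtColor(im,cv2.COLOR_BGR2GRAY)
v=[410.6,-306.7,-.49]
m=bafsil("wrist",v,g.shape,o); ys,xs=np.where(m);print("pred",xs.min(),xs.max(),ys.min(),ys.max())
b=(max(xs.min()-25,0),max(ys.min()-25,0),xs.max()+25,min(ys.max()+12,300))
for t in(35,45): w=baffit([("wrist",g,b,t,o)],v)
big=np.clip(im.astype(float)*1.7+15,0,255).astype(np.uint8)
cs=cv2.findContours(bafsil("wrist",w,g.shape,o),0,1)[0]; cv2.drawContours(big,cs,-1,(0,0,255),1)
cv2.imwrite("pics/w13o.png",big)
```

```text
26.5 [ 411.49668525 -305.65603919  230.43960567] -117.56225549478671
pred 261 298 132 267
baffle [ 406.3 -305.7] -28.5 mismatch 1310.0 of [2606]
baffle [ 407.6 -304.9] -27.5 mismatch 1056.0 of [2867]
```

View pics/w13o.png

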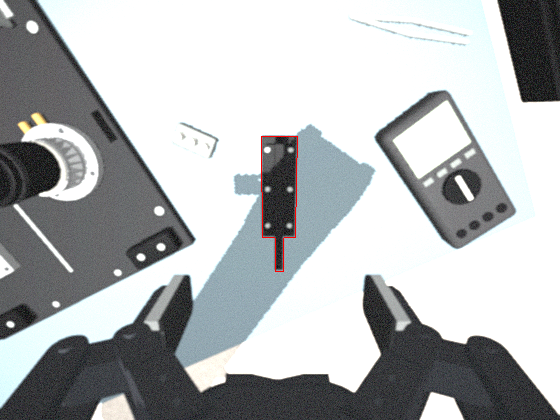

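The red model outline lies on the baffle: foot at (262–297, 136–237), upright running down to row 271. I'll grip the upright.

```bash
python3 -c "
from h import *
shift([407.6,-304.9,74],-117.5)"
```

```text
t 26.55 shift [  0.9   3.7 156.5] twist -0.1 j7 -0.99 open 85.2
```

arm_command --moves '[[70, [1, 4, 40], 0], [50, [1, 4, 90], 0], [45, [1, 4, 135], 0], [45, [1, 4, 150], 0], [45, [1, 4, 156], 0], [45, [1, 4, 156], 0], [25, [1, 4, 156], 0], [0, [1, 4, 156], 0], [0, [1, 4, 156], 0], [0, [1, 4, 156], 0], [0, [1, 4, 156], 0], [0, [1, 4, 156], 0]]'

```text
t: 28.05
eef_pos: [407.2, -305.9, 75.5]
tool_rot: [0.0, -0.517, 0.856, -0.0]
contact_force: [-0.8, 2.1, 6.1]
opening: 7.4
```

arm_command --moves '[[0, [0, 0, 0], 0], [0, [0, 0, -3], 0], [0, [0, 0, -15], 0], [0, [0, 0, -55], 0], [0, [0, 0, -110], 0], [0, [0, 0, -150], 0], [0, [0, 0, -150], 0]]'

```text
t: 28.92
eef_pos: [407.4, -307.0, 227.8]
tool_rot: [0.001, -0.517, 0.856, -0.002]
contact_force: [-0.1, -0.2, -3.9]
opening: 7.3
```

Run:
```python
from h import *
im,o=snap("wrist","w14"); p=o["eef_pos"];print(o["t"],p,yaw(o),o["contact_force"],o["opening"])
g=cv2.cvtColor(im,cv2.COLOR_BGR2GRAY)
z0=p[2]-75
# foot corners predicted
t=np.radians(yaw(o)+90);c,s=np.cos(t),np.sin(t)
P=[[p[0]+c*a*60-s*b*20,p[1]+s*a*60+c*b*20,z0+8] for a in(-1,1) for b in(-1,1)];print(w2p("wrist",P,o).round())
for r_ in range(60,240,12): print(r_,g[r_,210:345:5])
print(g[60:180:3,268])
shift([548,-28,230],-90+.3)
```

```text
28.925 [ 407.37367188 -307.04201567  227.79754728] -117.72487652105775 [-0.14015445 -0.1569474  -3.87227313] 7.256142812485579
[[305. 317.]
 [251. 317.]
 [311. 151.]
 [245. 151.]]
60 [173 172 175 173 177 177 173 173 176 173 176 170 172 170 173 169 175 167
 171 168 170 169 168 171 168 168 169]
72 [179 177 174 177 177 181 172 176 176 175 176 174 173 173 172 171 173 171
 169 167 171 169 168 169 169 164 171]
84 [179 175 178 179 176 174 174 175 172 172 179 172 170 173 173 174 173 174
 173 172 172 169 169 171 168 167 165]
96 [176 177 175 178 175 177 176 174 176 172 174 175 179 176 172 173 169 174
 174 171 170 163 171 169 166 166 168]
108 [176 179 179 175 176 180 178 179 171 176 174 175 176 170 175 170 175 171
 172 172 173 171 166 169 166 170 169]
120 [176 176 177 176 179 176 176 177 176 177 171 173 175 178 174 170 172 175
 169 171 172 168 172 171 171 168 169]
132 [177 178 177 174 179 172 175 179 174 173 173 174 166 135 127 128 138 114
 103  86  94  89 146 170 174 168 167]
144 [ 90 181 174 179 178 177 179 178 175 175 173 177 149  93  92  90  91  94
  91  92  96  92  95  89 154 169 170]
156 
[... 331 characters left out ...]
  91  90]
192 [170 172 170 172 168 171 172 115  49  50  48  22  45  46   8  12  16  26
  14  13  88  97  94  93  95  88  92]
204 [168 170 170 171 170 170 173 152  49  24  13  25   1  15  12  16  22  15
  15  22  92  89  91  87  90  90  84]
216 [171 171 168 169 170 174 168 163  15  18  14  16  19  17  21  18  17  21
  18  15  89  89  88  92  91  90  94]
228 [167 170 168 171 170 168 170  93  11  25  11  21  18  20  17  15  25  21
  22  21  89  93  92  88  86 100 166]
[168 174 169 173 177 174 174 172 172 176 170 174 174 171 177 174 177 174
 175 171 177 171 175 177 172 177 175 175 175 168  28  48  48  40  40   4
  25  23  15  14]
t 28.98 shift [-311.7    4.3   -4.1] twist -28.0 j7 -0.99 open 7.1
```

arm_command --moves '[[0, [-50, 1, -3], -5], [0, [-105, 2, -4], -10], [0, [-160, 3, -4], -15], [0, [-215, 3, -4], -20], [0, [-270, 4, -4], -25], [0, [-312, 4, -4], -28], [0, [-312, 4, 30], -28], [0, [-312, 4, 75], -28], [0, [-312, 4, 105], -28], [0, [-312, 4, 105], -28], [0, [-312, 4, 105], -28]]'

```text
t: 30.35
eef_pos: [548.3, -28.1, 120.3]
tool_rot: [0.0, 0.709, -0.706, 0.0]
contact_force: [0.4, 0.2, -1.7]
opening: 6.9
```

Run:
```python
from h import *
im,o=snap("wrist","w15"); p=o["eef_pos"];print(o["t"],p,yaw(o),o["contact_force"],o["opening"])
g=cv2.cvtColor(im,cv2.COLOR_BGR2GRAY)
for x in (640,630,620,612):
    q=w2p("wrist",[[x,-27.4,15]],o)[0]; r0,c0=int(round(q[1])),int(round(q[0])); print("strip row",r0,"pred col",q[0].round(1),g[r0,c0-10:c0+11])
    k=g[r0,c0-10:c0+11].astype(float); k=np.clip(k-100,0,None); u=c0-10+(k*np.arange(21)).sum()/max(k.sum(),1); print(p2w("wrist",(u,q[1]),[15],o)[0].round(1))
z0=p[2]-75.5
P=[[p[0]+60,p[1]-20,z0+8],[p[0]+60,p[1]+20,z0+8]];q=w2p("wrist",P,o);print("foot far edge pred",q.round(1))
rr=int(q[0,1])+12; print(rr,g[rr,int(q[1,0])-12:int(q[1,0])+12],g[rr,int(q[0,0])-12:int(q[0,0])+12])
print(g[rr-40:rr+6,262])
shift([546.5,-27.4,90.5],-89.7)
```

```text
30.35 [548.28607335 -28.07926503 120.32892593] -89.7424528948895 [ 0.35936634  0.20751111 -1.72615463] 6.935711147212249
strip row 98 pred col 278.3 [ 63  56  53  59  60  63 123 209 241 245 244 241 232 174 105  62  51  55
  55  60  59]
[640. -27.  15.]
strip row 113 pred col 278.3 [ 57  60  61  56  60  62 123 203 240 244 241 243 231 175 103  56  56  59
  61  58  59]
[630.  -27.1  15. ]
strip row 128 pred col 278.2 [ 61  59  55  59  54  60 118 200 238 242 240 237 215 149  85  57  50  58
  59  60  62]
[620. -27.  15.]
strip row 140 pred col 278.1 [ 58  56  57  64  55  61 118 197 239 241 240 235 217 148  87  58  52  59
  58  62  58]
[612.  -27.1  15. ]
foot far edge pred [[312.4 151.6]
 [246.5 151.3]]
163 [66 66 58 62 57 63 59 59 64 60 50 48 48 51 59 59 59 53 54 57 54 56 52 50] [47 48 56 54 43 56 52 45 44 40 34 36 47 51 56 55 56 62 62 53 58 60 56 57]
[61 60 60 60 59 58 59 58 52 61 59 57 59 54 64 58 62 63 64 58 51 47 38 32
 40 23 25 33 47 60 52 54 54 63 57 59 54 58 57 56 57 36 18 13 40 51]
t 30.4 shift [-0.7  2.3 30.3] twist -0.0 j7 -1.03 open 7.8
```

The strip is at column 277.7 (y -27.05), and the baffle foot is centred on it within about 1 mm. I'll lower it.

arm_command --moves '[[0, [0, 2, 10], 0], [0, [0, 2, 20], 0], [0, [0, 2, 25], 0], [0, [0, 2, 27], 0], [0, [0, 2, 28], 0], [0, [0, 2, 28.5], 0], [0, [0, 2, 28.5], 0]]'

```text
t: 31.28
eef_pos: [546.3, -27.7, 91.4]
tool_rot: [-0.0, 0.709, -0.705, 0.0]
contact_force: [-0.3, 0.4, -3.7]
opening: 7.2
```

arm_command --moves '[[0, [0, 0, 0.5], 0], [0, [0, 0, 1], 0], [0, [0, 0, 1], 0]]'

```text
t: 31.65
eef_pos: [546.2, -27.7, 90.6]
tool_rot: [-0.0, 0.709, -0.705, -0.0]
contact_force: [-3.0, 1.0, 2.9]
opening: 7.6
```

Contact is starting. I'll settle the last bit and then release.

arm_command --moves '[[0, [0, 0, 0.6], 0], [0, [0, 0, 0.6], 0]]'

```text
t: 31.9
eef_pos: [546.2, -27.7, 90.6]
tool_rot: [-0.0, 0.709, -0.705, -0.0]
contact_force: [-6.0, 2.1, 10.9]
opening: 7.3
```

arm_command --moves '[[0, [0, 0, 0], 0], [9, [0, 0, -0.3], 0], [14, [0, 0, -0.3], 0], [20, [0, 0, -0.3], 0], [26, [0, 0, -0.3], 0], [26, [0, 0, -0.5], 0], [26, [0, 0, -15], 0], [26, [0, 0, -60], 0], [26, [0, 0, -120], 0], [60, [0, 0, -170], 0], [60, [0, 0, -170], 0], [60, [0, 0, -170], 0]]'

```text
t: 33.4
eef_pos: [546.1, -27.6, 259.7]
tool_rot: [-0.0, 0.709, -0.705, -0.0]
contact_force: [-0.3, 0.4, -0.3]
opening: 60.2
```

Run:
```python
from h import *
im,o=snap("wrist","w16"); p=o["eef_pos"];print(o["t"],p,yaw(o),o["contact_force"],o["opening"])
g=cv2.cvtColor(im,cv2.COLOR_BGR2GRAY)
m=cv2.inRange(cv2.cvtColor(im,cv2.COLOR_BGR2HSV),(20,100,100),(35,255,255))
n,l,s,c=cv2.connectedComponentsWithStats(m)
for i in range(1,n):
    if s[i,4]>15: print(s[i],c[i].round(1),p2w("wrist",c[i],[56],o)[0].round(1))
# baffle: predicted contour vs edges
v=[546.5,-27.3,.005]; q=w2p("wrist",[[v[0]+a*60,v[1]+b,z] for a in(-1,1) for b,z in((-20,23),(20,23),(-4,105),(4,105))],o);print(q.round(1))
for (u,w_) in q[[4,6]]:
    rr=int(w_)+8; print(rr,g[rr,235:320:2])
print("col268",g[120:260:3,268]); print("col277",g[180:330:3,278])
for x in(640,625): 
    k=w2p("wrist",[[x,-27.2,15]],o)[0];print(k.round(1),g[int(k[1]),int(k[0])-6:int(k[0])+7])
for k,f in(("top","top"),("scene","scene")):
    snap(k,"end_"+k)
```

```text
33.4 [546.07132806 -27.56532881 259.74717996] -89.70513211526854 [-0.3231457   0.37922347 -0.30609285] 60.16431612361817
[187 119   4  11  29] [188.1 124. ] [616.2  65.1  56. ]
[215 120   5  10  30] [216.9 124.1] [616.3  35.7  56. ]
[358 141   4  10  26] [359.5 146. ] [ 595.1 -112.4   56. ]
[343 143   3   8  23] [344.  146.3] [594.6 -96.1  56. ]
[350 186  14  14 127] [357.4 193.2] [ 544.  -114.8   56. ]
[201 214   4   4  16] [202.5 215.5] [517.1  57.9  56. ]
[[293.4 230.2]
 [261.9 230. ]
 [281.7 260.5]
 [273.8 260.4]
 [295.8 132.2]
 [260.7 132. ]
 [283.1 138.4]
 [274.  138.3]]
140 [93 60 64 62 63 62 65 64 61 66 61 54 54 53 59 46 44 48 50 48 54 53 56 41
 17 24 45 45 54 50 52 60 60 64 61 62 58 60 62 58 58 60 57]
146 [115  61  61  64  64  60  59  50  68  58  65  63  56  51 129 218 206  93
  52  44  55  60  60  44   1  68 191 215 113  47  48  43  51  56  59  60
  63  60  62  61  60  60  62]
col268 [ 60  63  61  64  51  61  52  54 177 110  55  53  53  50  54  59  53  49
  49  52  32  98  36  16  22  21  18  21  10  24  14  20  58 106  24  17
  11  31  35  33  31  33  40  31  32  33  31]
col277 [ 25  19  23   4  20  22  20  23  23  23  22   6  22  22  21  16  22   8
  24  18  20  16  15  19  19  18  33 116  45  29  38  34  31  30  27  31
  77  94  93  93  96  99  98  96  95  96  98  88  97 105]
[278.3 100.9] [ 62  62  63  81 139 211 238 237 196 113  65  51  62]
[278.2 114.9] [ 60  60  62  77 138 208 234 235 196 117  62  58  62]
```

Run:
```python
from h import *
from station import finish_job
g=cv2.cvtColor(cv2.imread("pics/w16_raw.png"),cv2.COLOR_BGR2GRAY)
for r_ in(238,246,254,262): print(r_,g[r_,264:294])
o=get_obs();print(o["t"],o["contact_force"],abs(o["qvel"]).max()); print(finish_job())
```

```text
238 [32 33 36 22 40 31 34 29 36 23 13 25 19 22 17 22 25 27 32 43 34 33 33 32
 34 29 37 30 32 22]
246 [31 38 29 33 40 33 35 32 36 20 24 20 22 26 15 19 24 25 34 32 32 38 42 32
 36 35 33 29 36 39]
254 [35 35 36 27 35 43 29 29 26 28 10 18 20 20 18  2 17 25 19 27 28 34 34 33
 41 31 42 38 36 27]
262 [ 32  35  35  28  24  36  34  29  30  34  28  45  78 101 103  87  62  39
  34  34  31  37  26  32  30  35  31  38  35  33]
33.55 [ 0.0221828   0.63234108 -0.56264129] 0.0036521613397958795
the job is handed in; nothing more can be done
None
```

The job is done and handed in at about 33.6 s (limit 112 s), in the order asked, with everything released and the arm clear. Every part was lowered to light contact before I let go.

| Part | Where it ended up | Target |
|---|---|---|
| Round lamp | (546.1, -112.4) | round plate centre (545.8, -112.2) |
| Long lamp | (539.6, 58.2), parallel within about 0.3° | oblong plate centre about (540, 57.6) |
| Hood | upright on the round lamp, within about 1–2 mm of centre, LED visible through it | centred on the lamp |
| Baffle | upright on the steel strip, centred at about (546, -27.3) | strip line y about -27.1, strip middle x about 546.5 |

- **Last checks:** the final wrist picture showed the baffle's top edge in the columns predicted for an upright plate, ending within about 2 px (roughly 2–3 mm) of the predicted row. The wrist force was near zero and the joints were still.
- **Disagreement:** camera estimates of the same point differed by 1–2 mm between views. The last oblique view put the round lamp's LED at (544.0, -114.8), but there the hood partly hides it.
- **Not checked:** I had used all 16 picture views, so the final checks were numerical only. I took top and scene pictures at the end but did not look at or measure them.

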